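# Swing a square tube into line in a welding jig

## Task

The long square steel tube lies askew on the aluminium jig plate with one end against the round post. Swing its free end away from the robot, pivoting the tube about the post, until its far side rests against the stop block, so that it lies in line between post and block; then let go of it. Keep the tube flat on the plate and its end at the post throughout, and leave the short offcut on the plate where it lies.

Things in the scene. Friction and masses are not known exactly. Their poses are not given: they have to be found in the camera images.
- post (a point): Fixed round post, dark, 20 mm thick, 45 mm tall, on the jig plate (top 38 mm above the table). Point: its axis at the plate's top. +y: along the line the tube must come to; +x: across, away from the robot. Fixed stop block (dark, 30 mm tall) at x 37 to 63, y 164 to 186 mm from here. In line, the tube's centre line is at x = 23.5 mm, its centre at y = 80. Open clamp at x 114, y -10, 75 mm tall.
- tube_center (a point): Long square steel tube, 220 mm long, 25 x 25 mm, about 0.3 kg, loose, flat on the plate. Point: its middle, 12.5 mm above the plate. Its y axis runs along it to the free end (110 mm away), x across it, away from the post's side. Starts turned 0.4 to 0.75 rad anticlockwise (from above) out of line, the free end nearer the robot.
- tube_heel (a point): Point on the same tube's long centre line, half-way up, beside the post: 80 mm from its centre in -y, 30 mm short of the tube's end. Starts 23 to 30 mm from the post's axis. Axes as the tube's.
- offcut_center (a point): Bystander to leave alone: short loose offcut of the same square tube, 90 mm long, 25 x 25 mm, lying on the plate beyond the line, near the stop block. Point: its middle, half-way up; y axis along it.
There are look-alikes about, which are no part of the job. Of the things shaped like the part that bears tube_center, the bare steel one is meant.

How it is judged:
By the outcome, as a careful person would: the job done as asked, in the order asked, and still so for the second after the job is handed in, with the robot touching nothing.
It also fails if it takes over 32 s, if anything falls off the work surface, if the arm or the gripper's body presses on something with over 40 N, if the wrist force passes 120 N, or if a joint passes its speed limit or range.

## Robot

A 6-joint arm with a two-finger parallel gripper is mounted at the origin on the work surface. World frame = base frame: x ahead of the robot, y to its left, z up, the work surface at z = 0. Lengths are in m, angles in rad, forces in N, time in s.
With the tool pointing down it reaches from about 0.35 to 0.975 m from the base axis. Payload 4.9 kg.
Tool frame: the origin (TCP) lies midway between the tips of the shut fingers; the grasp point (between the pads) lies 19 mm behind it (manip.pinch_z is the distance from the TCP to the grasp point, in m); z points along the fingers, y is the direction in which the jaws open and shut (so a half turn about z gives the same grasp; the last joint's range is limited). The gripper opens to 85 mm and grips with 20 to 120 N. Pads are 22 mm wide; open, the fingers measure 114 mm over their backs; the gripper's body (76 mm by 85 mm) begins 54 mm behind the grasp point. The pads swing forward as they close: fully open they stand 13 mm farther back than shut.
Start: joints at [-1.334, 0.053, 1.613, -0, 1.476, -0.119], TCP at [0.218, -0.586, 0.203] pointing down, gripper open.
Joint ranges: [-3.01, 3.01], [-1.01, 2.22], [0.06, 2.58], [-1.02, 4.17], [0.09, 2.62], [-3.14, 3.14]. Speed limits (rad/s): [2.57, 2.57, 3.14, 3.14, 3.14, 3.14].

## Interface

Orientations are given as a unit quaternion [w, x, y, z].
In Python, from plant import manip gives the robot as it stands.
- The arm moves only by the tool drive_tool, never from a script. Its argument "commands" is text: rows parted by semicolons, each of 5 numbers parted by spaces: the finger opening in mm, from 0 to 85.4, then the shift along the tool's x, y, z in units of 30 mm (1.0 is 30 mm), then the turn about the tool's z in degrees. A call has exactly 8 rows; each row shifts and turns the commanded pose from where the row before left it, along the tool's axes as they then stand; what a row does not reach is not made up. A row lasts 1/8 s, in which the tool goes at most 62.5 mm and 10.7 degrees, less where a joint would pass 70% of its speed; a pose out of reach is approached as far as the arm can. A call is refused whole if a number of a shift passes 1 or a number of a turn 10.7, either way. A call with a gripper value outside its range is refused whole. The fingers move at their own pace and stop on an object; the grip force is fixed at half the most. Time passes only in rows, so rows that do not move let the fingers close, or fill a call up. It gives the time, the measured TCP pose, the force and the opening at its end, in the units of the state.
- manip.state(): the state, without advancing time (a new reading comes with each control period).
- manip.grab_frame(name): name is "scene" or "side" or "wrist"; returns the picture (384x512x3 uint8, red, green, blue); there is no depth.
- manip.camera_params(name): a dict with "fx", "fy", "cx", "cy" (pixels), "xyz" and "orientation" of the camera in the world. Camera axes: x right, y down, z forward; pixel columns grow to the right and rows downward; lengths in m; the calibration is good to about 2 mm. A picture is of the moment at which its call begins: read the wrist's pose just before it. camera_params takes no time and is no camera call; for the wrist camera it gives the pose at the moment of the call.
- manip.job_done(): hands the job in, once; it reports no verdict.
The state is a dict: "time": time; "joint_pos": joint angles; "joint_vel": joint speeds; "joint_efforts": joint torques, N m; "tool_pos": TCP position; "tool_rot": TCP orientation; "contact_force": force on the tool from outside, world axes, zero at the start; "ft_torque": the same for the moment, N m; "gripper_width": opening from 0.0 (shut) to 1.0 (fully open).
Only numpy, scipy, OpenCV 4.12 (cv2) and the standard library are available. Lean on these libraries where they do the work, as an engineer would, in place of code of your own. Each camera call takes 0.05 s, during which the arm holds its last target. There are 200 camera calls.

## Working session

There is one attempt and no reset: what is moved stays moved. The work goes in short steps, Python scripts to look and compute and a tool call to move; the robot and the scene stay as the last step left them, time stands still between calls to the robot, and variables do not carry over. Pictures are saved under pics/ and viewed, about 8 in all and at most 12, crops included, and the job is handed in when it is done.

Besides the shell and the picture viewer there is one more tool, called in YAML: its name, and indented under it one key for each argument. drive_tool: Moves the arm, as the interface text tells. Its arguments: {"type":"object","properties":{"commands":{"type":"string"}},"required":["commands"]}

```bash
ls; mkdir -p pics; python3 - <<'E'
from plant import manip
import cv2,json
s=manip.state();print(s)
for n in("scene","side"):
    print(n,manip.camera_params(n))
    cv2.imwrite(f"pics/{n}0.png",cv2.cvtColor(manip.grab_frame(n),cv2.COLOR_RGB2BGR))
print(manip.pinch_z)
E
```

```text
pics
{'time': 0.0, 'joint_pos': array([-1.33403124e+00,  5.33682513e-02,  1.61429763e+00, -2.90585572e-06,
        1.47598303e+00, -1.18999495e-01]), 'joint_vel': array([ 0.00203881, -0.00280827,  0.00078754,  0.00076494, -0.0001889 ,
       -0.00106349]), 'joint_efforts': array([ 7.16131854e-04, -3.93684232e+01, -3.70174313e+01,  3.51254403e-05,
        7.16331677e-03,  4.32437488e-06]), 'tool_pos': array([ 0.21753179, -0.58519958,  0.20195384]), 'tool_rot': array([-1.02626262e-03,  9.84220074e-01,  1.76945724e-01, -6.19479222e-05]), 'contact_force': array([ 0.36497855, -1.31377243, -0.21357932]), 'ft_torque': array([ 0.00485688, -0.01570641, -0.00363574]), 'gripper_width': 1.0006789315686655}
scene {'fx': 472.97059414114017, 'fy': 472.97059414114017, 'cx': 254.22855793258373, 'cy': 193.55709051106928, 'xyz': array([1.04563362, 0.37494745, 1.11409455]), 'orientation': array([-0.1355629 ,  0.47189954,  0.83877222, -0.23536078])}
side {'fx': 473.19619225564384, 'fy': 473.19619225564384, 'cx': 253.94165203305303, 'cy': 183.2424902081749, 'xyz': array([0.31759567, 0.86163514, 0.63507213]), 'orientation': array([ 0.05343484, -0.0965541 ,  0.87527903, -0.47085947])}
0.0187
```

View pics/scene0.png

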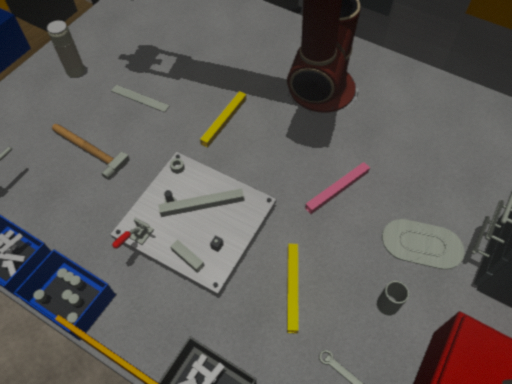

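View pics/side0.png

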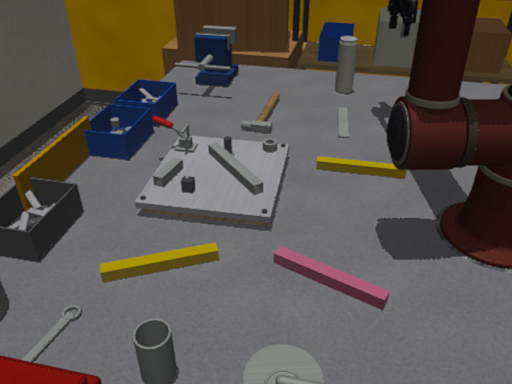

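The scene view shows the bare steel tube on the plate, from about (162,210) to (243,195). The post is at (169,196), the stop block at (217,242), the offcut at (187,255) and the red-handled clamp at (140,230). The look-alikes are the yellow bars at (223,118) and (293,287), the pink bar at (338,187) and the flat grey bar off the plate at (140,98). I'll check the choice in a close crop of both views.

```bash
python3 - <<'E'
import cv2,numpy as np
a=cv2.imread("pics/scene0.png")[145:300,105:285]; b=cv2.imread("pics/side0.png")[120:225,135:300]
a=cv2.resize(a,None,fx=4.4,fy=4.4,interpolation=cv2.INTER_CUBIC)[:600];b=cv2.resize(b,None,fx=4.8,fy=4.8,interpolation=cv2.INTER_CUBIC)
cv2.imwrite("pics/a.png",a);cv2.imwrite("pics/b.png",b);print(a.shape,b.shape)
E
```

```text
(600, 792, 3) (504, 792, 3)
```

View pics/a.png

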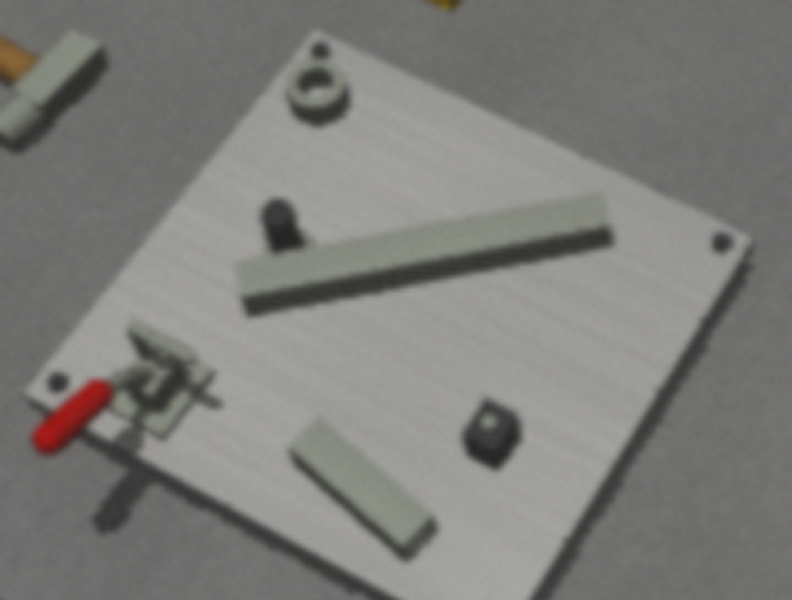

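View pics/b.png

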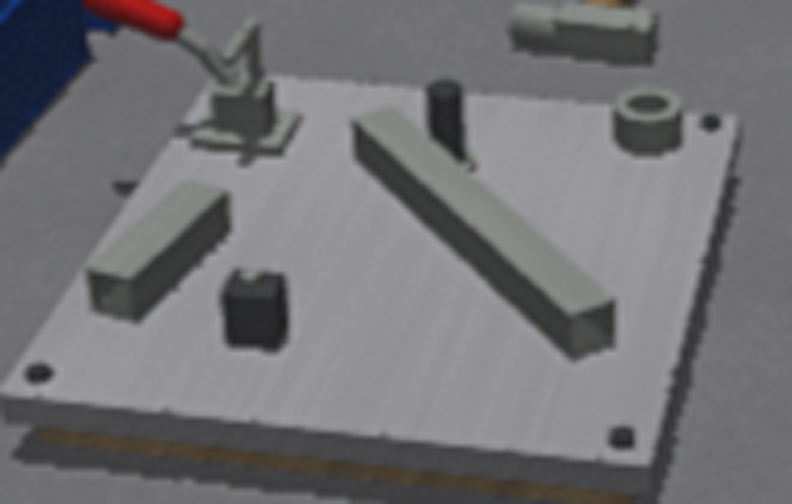

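Both crops confirm the choice. The bare steel tube's top corners in `a` are about (235,262), (243,298), (602,193) and (612,228). The post top is at (279,210), the block top at about (493,418), and the offcut top runs from (304,434) to (422,536). In `b`, the tube top is (352,120), (400,108), (568,320), (614,302) and the post top is (445,88).

```bash
cat > h.py <<'E'
import numpy as np
from plant import manip
from scipy.spatial.transform import Rotation as R
def rot(q): return R.from_quat(np.roll(q,-1))
def world(cam,pts,z,sc=1,off=(0,0)):
    c=manip.camera_params(cam) if isinstance(cam,str) else cam
    p=(np.array(pts,float)+.5)/sc-.5+np.array(off)
    d=rot(c["orientation"]).apply(np.c_[(p[:,0]-c["cx"])/c["fx"],(p[:,1]-c["cy"])/c["fy"],np.ones(len(p))])
    return c["xyz"]+d*((z-c["xyz"][2])/d[:,2])[:,None]
E
python3 - <<'E'
from h import *
np.set_printoptions(precision=4,suppress=True)
A=lambda p,z:world("scene",p,z,4.4,(105,145))[:,:2]
B=lambda p,z:world("side",p,z,4.8,(135,120))[:,:2]
for n,t in(("scene",A([(235,262),(243,298),(602,193),(612,228)],.063)),("side",B([(352,120),(400,108),(568,320),(614,302)],.063))):
    e0=t[:2].mean(0);e1=t[2:].mean(0);d=e1-e0
    print(n,"tube",t.tolist(),"c",(e0+e1)/2,"L",np.linalg.norm(d),"ang",np.arctan2(d[1],d[0]),"w",np.linalg.norm(t[0]-t[1]),np.linalg.norm(t[2]-t[3]))
print("post",A([(279,210)],.083),B([(445,88)],.083))
print("block",A([(493,418)],.068),B([(257,281)],.068))
print("offcut",A([(318,417),(290,450),(436,520),(408,553)],.063))
print("plate",A([(318,30),(750,240),(28,390)],.038))
E
```

```text
scene tube [[0.6473122538414251, -0.14855298131449274], [0.6641666145506973, -0.12996593993768363], [0.4954410210291812, 0.00911020576654431], [0.5130558376007927, 0.027075384845492045]] c [ 0.58   -0.0606] L 0.2184244881115686 ang 2.337218691560824 w 0.02509078679638147 0.025160075957559806
side tube [[0.6602814393685084, -0.1302712017790889], [0.6394826684396503, -0.14825099334725378], [0.508672824856681, 0.028490876049484193], [0.4913675068851363, 0.009485349536112686]] c [ 0.575  -0.0601] L 0.21794815453027935 ang 2.328979464336559 w 0.027492940493620614 0.025703775367574587
post [[ 0.6136 -0.1381]] [[ 0.6116 -0.1387]]
block [[0.6549 0.0374]] [[0.6542 0.0352]]
offcut [[ 0.7034 -0.048 ]
 [ 0.7279 -0.0493]
 [ 0.7203  0.0433]
 [ 0.744   0.0413]]
plate [[ 0.4725 -0.2203]
 [ 0.4643  0.0942]
 [ 0.7681 -0.2108]]
```

drive_tool:
  commands: "85 1 -0.75 0 0; 85 1 -0.75 0 0; 85 1 -0.75 0 0; 85 1 -0.75 0 0; 85 1 -0.75 0 0; 85 1 -0.75 0 0; 85 1 -0.75 0 0; 85 1 -0.75 0 0"

```text
time: 1.1
tool_pos: [0.3803, -0.3322, 0.2027]
tool_rot: [-0.0, 0.984, 0.177, -0.0]
contact_force: [-0.2, -0.5, 0.2]
gripper_width: 0.992
```

drive_tool:
  commands: "85 1 -0.75 0 0; 85 1 -0.75 0 0; 85 1 -0.75 0 0; 85 1 -0.75 0 0; 85 1 -0.75 0 0; 85 1 -0.75 0 0; 85 1 -0.75 0 0; 85 1 -0.75 0 0"

```text
time: 2.1
tool_pos: [0.5425, -0.08, 0.2026]
tool_rot: [-0.0, 0.984, 0.177, -0.0]
contact_force: [0.5, -0.7, -0.1]
gripper_width: 0.993
```

drive_tool:
  commands: "60 0 0 0 -10.5; 60 0 0 0 -10.5; 60 0 0 0 -10.5; 60 0 0 0 -10.5; 60 0 0 0 -10.5; 60 0 0 0 -10.5; 60 0 0 0 -10.5; 60 0 0 0 -10.5"

```text
time: 3.1
tool_pos: [0.5419, -0.0811, 0.2025]
tool_rot: [-0.001, 0.611, 0.792, -0.0]
contact_force: [-0.1, 0.4, 0.2]
gripper_width: 0.7
```

drive_tool:
  commands: "60 0 0 0 -10; 60 0 0 0 -10; 60 0 0 0 -9; 60 0 0 0 0; 60 0 0 0 0; 60 0 0 0 0; 60 0 0 0 0; 60 0 0 0 0"

```text
time: 4.1
tool_pos: [0.5422, -0.0812, 0.2032]
tool_rot: [0.0, 0.396, 0.918, 0.0]
contact_force: [0.2, -0.8, -0.3]
gripper_width: 0.705
```

```bash
cat >> h.py <<'E'
import cv2
POST=np.array([.6126,-.1384]); PSI=1.608
def goal(th,d,s,zt=None):   # tcp move (tool units) so grasp is at s from heel, tube angle th, heel d from post
    st=manip.state(); Rt=rot(st["tool_rot"]); u=np.array([np.cos(th),np.sin(th)]); n=np.array([u[1],-u[0]])
    g=POST+d*n+s*u; dz=0 if zt is None else zt-st["tool_pos"][2]
    dv=np.r_[g-st["tool_pos"][:2],dz]; y=Rt.apply([0,1,0]); 
    turn=np.degrees(np.arctan2(y[1],y[0])-(th-np.pi/2)); turn=(turn+90)%180-90
    print("t",st["time"],"tcp",st["tool_pos"].round(4),"goal",g.round(4),"move(units)",(Rt.inv().apply(dv)/.03).round(3),"turn",turn.round(2),"F",st["contact_force"].round(1),"w",round(st["gripper_width"],3),"tilt",Rt.apply([0,0,1]).round(3),"q6",st["joint_pos"][5].round(2))
E
python3 - <<'E'
from h import *
goal(2.333,.029,.1)
c=manip.camera_params("wrist");print(c)
cv2.imwrite("pics/w1.png",cv2.cvtColor(manip.grab_frame("wrist"),cv2.COLOR_RGB2BGR))
E
```

```text
t 4.1 tcp [ 0.5422 -0.0812  0.2032] goal [ 0.5645 -0.046 ] move(units) [0.342 1.345 0.   ] turn -0.31 F [ 0.2 -0.8 -0.3] w 0.705 tilt [ 0.  0. -1.] q6 -1.04
{'fx': 311.7485922601909, 'fy': 311.7485922601909, 'cx': 254.33927710917268, 'cy': 195.6113964785075, 'xyz': array([ 0.48458981, -0.02054565,  0.37369721]), 'orientation': array([0.15301569, 0.91685132, 0.36384607, 0.0598824 ])}
```

View pics/w1.png

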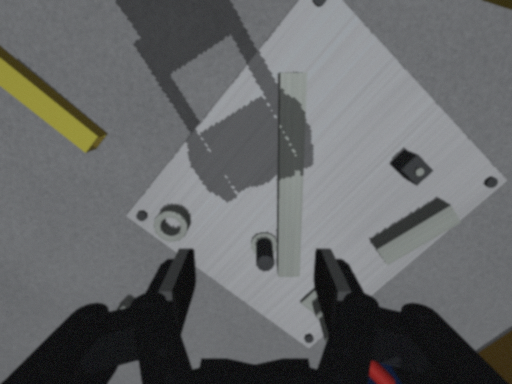

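The wrist view shows the tube upright in the image, from (279,72)-(305,72) down to (279,275)-(299,275). The post top is at about (265,263), with its base near (265,240). The block top is at about (420,173).

```bash
python3 - <<'E'
from h import *
np.set_printoptions(precision=4,suppress=True)
c=manip.camera_params("wrist")
t=world(c,[(279,275.5),(299.5,275.5),(279,72),(305,72)],.063)[:,:2]
e0=t[:2].mean(0);e1=t[2:].mean(0);d=e1-e0;print(t,(e0+e1)/2,np.linalg.norm(d),np.arctan2(d[1],d[0]))
print(world(c,[(265,262)],.083),world(c,[(420,173)],.068))
im=cv2.imread("pics/w1.png")[40:310,215:455]
cv2.imwrite("pics/w1c.png",cv2.resize(im,None,fx=2.2,fy=2.2,interpolation=cv2.INTER_CUBIC))
E
```

```text
[[ 0.6448 -0.1498]
 [ 0.662  -0.1336]
 [ 0.4908  0.0055]
 [ 0.5083  0.022 ]] [ 0.5765 -0.064 ] 0.21875204256045036 2.3508094573292473
[[ 0.612  -0.1399  0.083 ]] [[0.6613 0.0353 0.068 ]]
```

View pics/w1c.png

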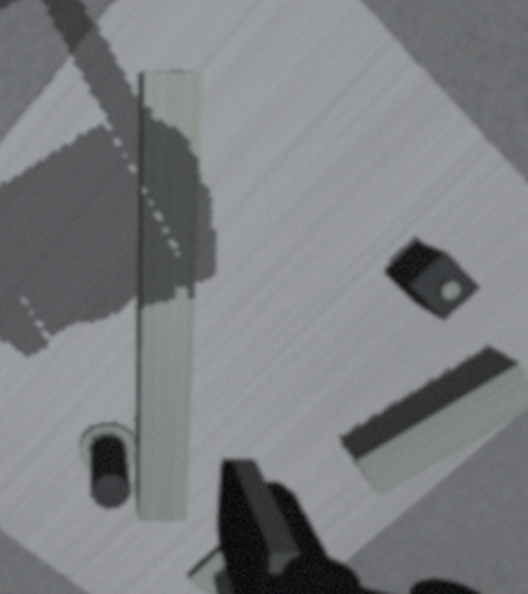

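```bash
sed -i 's/POST=.*/POST=np.array([.6123,-.139]); PSI=1.607/' h.py; python3 -c "
from h import *
goal(2.34,.028,.1,.041)"
```

```text
t 4.15 tcp [ 0.5423 -0.0812  0.2032] goal [ 0.5629 -0.0477] move(units) [0.341 1.266 5.408] turn -0.7 F [-0.6 -0.9 -0.2] w 0.704 tilt [ 0.  0. -1.] q6 -1.04
```

drive_tool:
  commands: "60 0.17 0.63 0 -0.7; 60 0.17 0.63 0 0; 60 0 0 0.9 0; 60 0 0 0.9 0; 60 0 0 0.9 0; 60 0 0 0.9 0; 60 0 0 0.6 0; 60 0 0 0 0"

```text
time: 5.15
tool_pos: [0.5616, -0.0468, 0.0755]
tool_rot: [-0.002, 0.39, 0.921, -0.0]
contact_force: [-1.0, 0.7, -0.2]
gripper_width: 0.704
```

```bash
python3 - <<'E'
from h import *
goal(2.34,.028,.1,.041)
cv2.imwrite("pics/w2.png",cv2.cvtColor(manip.grab_frame("wrist"),cv2.COLOR_RGB2BGR))
E
```

```text
t 5.15 tcp [ 0.5616 -0.0468  0.0755] goal [ 0.5629 -0.0477] move(units) [-0.055  0.011  1.15 ] turn 0.06 F [-1.   0.7 -0.2] w 0.704 tilt [-0.003  0.001 -1.   ] q6 -0.99
```

View pics/w2.png

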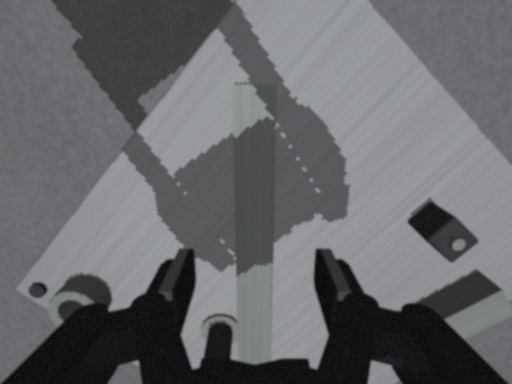

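The fingers straddle the tube evenly: its edges are at columns 237-272, between fingers at about 192 and 316. I'll descend and close.

drive_tool:
  commands: "60 -0.05 0 0.5 0; 60 0 0 0.4 0; 60 0 0 0.2 0; 60 0 0 0 0; 40 0 0 0 0; 20 0 0 0 0; 20 0 0 0 0; 20 0 0 0 0"

```text
time: 6.2
tool_pos: [0.5637, -0.0488, 0.0444]
tool_rot: [0.0, 0.39, 0.921, 0.0]
contact_force: [-0.0, 0.2, 0.3]
gripper_width: 0.233
```

```bash
python3 -c "
from h import *
goal(2.34,.028,.1,.041)"
```

```text
t 6.2 tcp [ 0.5637 -0.0488  0.0444] goal [ 0.5629 -0.0477] move(units) [0.045 0.005 0.114] turn 0.02 F [-0.   0.2  0.3] w 0.233 tilt [ 0. -0. -1.] q6 -0.99
```

The opening reads 20 mm, which is less than the tube's 25 mm, so something is off. I'll look.

```bash
python3 - <<'E'
from h import *
f=lambda n:cv2.cvtColor(manip.grab_frame(n),cv2.COLOR_RGB2BGR)
a=cv2.resize(f("side")[100:240,130:310],None,fx=2.8,fy=2.8,interpolation=cv2.INTER_CUBIC)[:384,:400]
w=cv2.resize(f("wrist")[150:384,130:380],None,fx=1.6,fy=1.6)[:384,:400]
h=384
cv2.imwrite("pics/c3.png",np.hstack([np.pad(x,((0,h-x.shape[0]),(0,400-x.shape[1]),(0,0))) for x in(a,w)]))
print(manip.state()["gripper_width"])
E
```

```text
0.23001246383165952
```

View pics/c3.png

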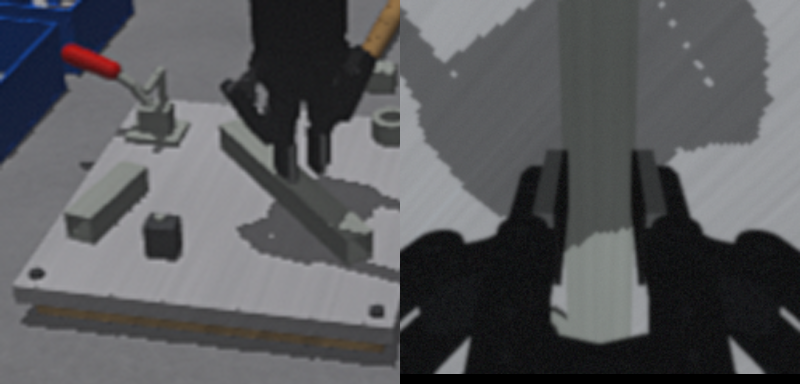

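Both pads are on the tube's sides: the tube spans columns 562-635 between the pads in the right panel, and it lies flat. I'll command a full close to confirm the grip, then begin the swing.

drive_tool:
  commands: "0 0 0 0 0; 0 0 0 0 0; 0 0 0 0 0; 0 -0.076 0.23 0 4.2; 0 -0.076 0.23 0 4.2; 0 -0.076 0.23 0 4.2; 0 -0.076 0.23 0 4.2; 0 0 0 0 0"

```text
time: 7.3
tool_pos: [0.5912, -0.039, 0.0443]
tool_rot: [0.0, 0.52, 0.854, 0.0]
contact_force: [0.1, -0.5, 0.7]
gripper_width: 0.002
```

```bash
python3 - <<'E'
from h import *
goal(2.34-np.radians(16.8),.0262,.1,.0444)
f=lambda n:cv2.cvtColor(manip.grab_frame(n),cv2.COLOR_RGB2BGR)
a=cv2.resize(f("side")[100:240,130:310],None,fx=2.8,fy=2.8,interpolation=cv2.INTER_CUBIC)[:384,:400]
w=cv2.resize(f("wrist"),(400,300))
h=392
cv2.imwrite("pics/c4.png",np.hstack([np.pad(x,((0,h-x.shape[0]),(0,400-x.shape[1]),(0,0))) for x in(a,w)]))
E
```

```text
t 7.3 tcp [ 0.5912 -0.039   0.0443] goal [ 0.5898 -0.0381] move(units) [ 0.049 -0.027 -0.005] turn 0.08 F [ 0.1 -0.5  0.7] w 0.002 tilt [ 0. -0. -1.] q6 -0.67
```

View pics/c4.png

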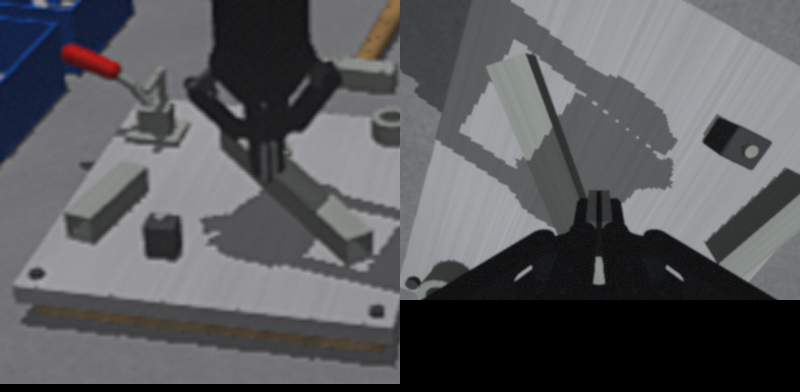

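```bash
python3 - <<'E'
from h import *
def proj(cam,P):
    c=manip.camera_params(cam);p=rot(c["orientation"]).inv().apply(np.array(P)-c["xyz"])
    return np.c_[c["fx"]*p[:,0]/p[:,2]+c["cx"],c["fy"]*p[:,1]/p[:,2]+c["cy"]]
s=manip.state();t=s["tool_pos"]
P=[t,t+[0,0,.0187],t*[1,1,0]+[0,0,.063],t*[1,1,0]+[0,0,.08]]
print("side panel",((proj("side",P)+.5-[130,100])*2.8).round(0).tolist())
print("wrist panel",((proj("wrist",P)+.5)*[400/512,300/384]+[400,0]).round(0).tolist())
th=2.34;u=np.array([np.cos(th),np.sin(th)]);n=np.array([u[1],-u[0]]);h=POST+.028*n
C=[np.r_[h+a*u+b*n,.063] for a in(-.03,.19) for b in(-.0125,.0125)]+[np.r_[h+a*u+.0125*n,.038] for a in (-.03,.19)]
print("tube as before: side",((proj("side",C)+.5-[130,100])*2.8).round(0).tolist())
print("wrist",((proj("wrist",C)+.5)*[400/512,300/384]+[400,0]).round(0).tolist())
E
```

```text
side panel [[268.0, 206.0], [267.0, 187.0], [267.0, 187.0], [266.0, 169.0]]
wrist panel [[600.0, 184.0], [600.0, 196.0], [600.0, 196.0], [600.0, 209.0]]
tube as before: side [[243.0, 118.0], [218.0, 125.0], [373.0, 232.0], [346.0, 241.0], [220.0, 149.0], [346.0, 267.0]]
wrist [[596.0, 322.0], [624.0, 316.0], [486.0, 62.0], [526.0, 49.0], [622.0, 291.0], [537.0, 52.0]]
```

```bash
python3 - <<'E'
from h import *
g=cv2.cvtColor(cv2.imread("pics/c4.png"),cv2.COLOR_BGR2GRAY)
print(g[150:215:3,246:292:4])
print("wrist");print(g[176:240:4,572:632:4])
E
```

```text
[[ 70  39  29  35  61  56  44  62  37  44  91 118]
 [ 52  35  28  37  64  56  41  61  38  47 100  99]
 [ 55  37  28  36  63  57  40  61  40  37  69 109]
 [ 55  37  30  34  63  56  40  62  43  35  69 108]
 [ 55  39  31  33  61  58  43  63  45  35  65  74]
 [ 53  44  30  33  62  58  44  63  45  32  64  72]
 [ 60  47  31  32  62  60  42  63  42  34  67  76]
 [ 93  49  34  32  59  59  42  63  48  49  75  77]
 [138  77  39  35  59  59  38  65  66  73  78  77]
 [158 127  62  46  60  59  37  62  71  78  78  77]
 [157 157 112  60  57  56  39  55  63  73  78  78]
 [154 157 151  96  56  52  52  56  57  62  74  78]
 [152 154 157 142  77  56  58  59  58  56  64  74]
 [152 152 156 151  96  63  58  59  58  57  56  65]
 [153 155 156 127  79  74  60  57  59  58  57  56]
 [154 152 132 107  81  84  70  58  58  57  57  56]
 [144 118  88  78  83  85  83  69  59  58  59  58]
 [113  78  79  82  84  85  85  82  66  58  58  59]
 [ 84  80  83  84  84  85  85  85  77  62  58  58]
 [ 80  83  83  83  84  83  84  84  84  75  62  58]
 [ 83  83  83  83  84  83  84  83  85  85  74  61]
 [ 84  82  83  84  84  82  84
[... 337 characters left out ...]
1  90]
 [ 83  80  48  49  71  55  38  26  56  57  90  93  91  93  97]
 [ 83  78  18  24  48  54  35  23  55  53  17  20  77 101 159]
 [ 83  57  17  17  50  55  37  19  55  54  24  19  46 160 160]
 [ 83  40  19  17  53  55  36  18  54  55  20  18  26 160 159]
 [ 83  27  21  17  54  57  37  13  56  56  23  18  20 157 158]
 [ 82  18  21  18  55  54  31  21  56  54  30  14  18 143 157]
 [ 80  16  16  21  57  57  33  18  55  56  32  20  18 112 158]
 [ 64  14  14  18  21  57  47  23  71  22  16  21  17  64 158]
 [ 19  23  20  18  19  17  32  24  26  21  17  14  13  25 120]
 [ 20  15  21  19  14  16  18  27  16  13  20  18  20  16  22]
 [ 21  19  14  19  14  21  21  25  19  20  21  19  15  13  17]]
```

The fingers never touched the tube. The tip pixels put the shut fingertips at z ≈ 0.068, about 24 mm above the reported TCP, so they closed over the tube's top and it hasn't moved. I'll go back over it and grip about 24 mm lower, watching the force.

```bash
python3 -c "
from h import *
goal(2.34,.028,.1,.06)
s=manip.state();print(s['gripper_width'])"
```

```text
t 7.4 tcp [ 0.5907 -0.0391  0.0441] goal [ 0.5629 -0.0477] move(units) [ 0.172 -0.954 -0.53 ] turn -16.72 F [ 0.3 -0.1 -0.3] w -0.0 tilt [-0.  0. -1.] q6 -0.67
-2.2435646288203565e-05
```

drive_tool:
  commands: "60 0 0 -0.5 0; 60 0.09 -0.48 0 0; 60 0.08 -0.48 0 0; 60 0 0 0 -8.4; 60 0 0 0 -8.3; 60 0 0 0.5 0; 60 0 0 0.2 0; 60 0 0 0.2 0"

```text
time: 8.4
tool_pos: [0.5622, -0.0477, 0.0311]
tool_rot: [-0.001, 0.391, 0.92, -0.0]
contact_force: [-0.5, 0.6, -0.2]
gripper_width: 0.702
```

drive_tool:
  commands: "60 0 0 0.1 0; 60 0 0 0.1 0; 60 0 0 0.05 0; 60 0 0 0.05 0; 60 0 0 0.05 0; 60 0 0 0 0; 30 0 0 0 0; 30 0 0 0 0"

```text
time: 9.4
tool_pos: [0.563, -0.0478, 0.0218]
tool_rot: [0.0, 0.391, 0.92, 0.0]
contact_force: [0.9, 0.1, -0.3]
gripper_width: 0.352
```

```bash
python3 -c "
from h import *
goal(2.34,.028,.1,.02)"
```

```text
t 9.4 tcp [ 0.563  -0.0478  0.0218] goal [ 0.5629 -0.0477] move(units) [ 0.005 -0.001  0.06 ] turn -0.09 F [ 0.9  0.1 -0.3] w 0.352 tilt [ 0. -0. -1.] q6 -0.98
```

drive_tool:
  commands: "25 0 0 0 0; 20 0 0 0 0; 20 0 0 0 0; 10 0 0 0 0; 0 0 0 0 0; 0 0 0 0 0; 0 0 0 0 0; 0 0 0 0 0"

```text
time: 10.4
tool_pos: [0.563, -0.0479, 0.0221]
tool_rot: [0.0, 0.391, 0.92, -0.0]
contact_force: [-3.3, -0.4, 4.3]
gripper_width: 0.275
```

It's gripped now: the opening stopped at 0.275 (about 24 mm) with zero commanded. Swinging.

drive_tool:
  commands: "0 -0.076 0.23 0 4.2; 0 -0.076 0.23 0 4.2; 0 -0.076 0.23 0 4.2; 0 -0.076 0.23 0 4.2; 0 -0.076 0.23 0 4.2; 0 -0.076 0.23 0 4.2; 0 0 0 0 0; 0 0 0 0 0"

```text
time: 11.4
tool_pos: [0.6056, -0.0362, 0.0221]
tool_rot: [0.001, 0.582, 0.813, 0.001]
contact_force: [1.8, 0.9, 3.1]
gripper_width: 0.277
```

```bash
python3 - <<'E'
from h import *
goal(PSI,.0235,.1,.0221)
w=cv2.cvtColor(manip.grab_frame("wrist"),cv2.COLOR_RGB2BGR)
s=cv2.cvtColor(manip.grab_frame("scene"),cv2.COLOR_RGB2BGR)[145:300,105:285]
cv2.imwrite("pics/c5.png",np.hstack([cv2.resize(w,(400,300))[:, :],cv2.resize(s,(400,344),interpolation=cv2.INTER_CUBIC)[:300]]))
E
```

```text
t 11.4 tcp [ 0.6056 -0.0362  0.0221] goal [ 0.6322 -0.0382] move(units) [-0.349  0.816  0.003] turn 16.74 F [1.8 0.9 3.1] w 0.277 tilt [ 0.003  0.001 -1.   ] q6 -0.51
```

View pics/c5.png

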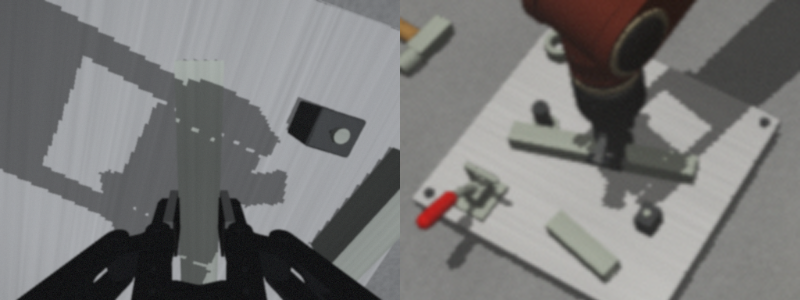

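The tube turns with the gripper (axis at column 200 in the left panel) and its heel is still at the post (right panel, 540,115). Continuing more slowly.

drive_tool:
  commands: "0 -0.065 0.23 0 4.2; 0 -0.065 0.23 0 4.2; 0 -0.065 0.23 0 4.2; 0 -0.03 0.11 0 2; 0 0 0 0 0; 0 0 0 0 0; 0 0 0 0 0; 0 0 0 0 0"

```text
time: 12.5
tool_pos: [0.629, -0.0372, 0.0221]
tool_rot: [-0.001, 0.681, 0.733, -0.0]
contact_force: [-2.7, 0.8, 6.2]
gripper_width: 0.276
```

```bash
python3 - <<'E'
from h import *
goal(PSI,.0235,.1,.0221)
c=manip.camera_params("wrist")
w=cv2.cvtColor(manip.grab_frame("wrist"),cv2.COLOR_RGB2BGR)
s=cv2.cvtColor(manip.grab_frame("scene"),cv2.COLOR_RGB2BGR)[180:265,145:245]
cv2.imwrite("pics/w6.png",w)
cv2.imwrite("pics/c6.png",np.hstack([cv2.resize(w[60:300,200:500],(400,320),interpolation=cv2.INTER_CUBIC),cv2.resize(s,(376,320),interpolation=cv2.INTER_CUBIC)]))
E
```

```text
t 12.5 tcp [ 0.629  -0.0372  0.0221] goal [ 0.6322 -0.0382] move(units) [-0.041  0.103 -0.   ] turn 2.15 F [-2.7  0.8  6.2] w 0.276 tilt [-0.001  0.    -1.   ] q6 -0.25
```

View pics/c6.png

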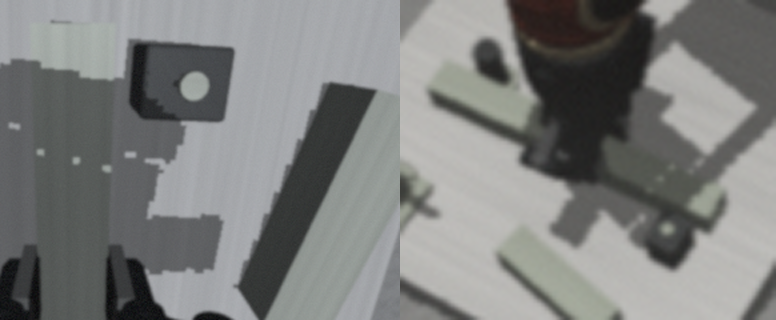

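The tube's far edge is at column 117 and the block's base edge at about 128 in the left panel, a gap of about 4-5 mm. That agrees with the remaining 2.15°. Closing in with small steps.

drive_tool:
  commands: "0 -0.01 0.035 0 0.7; 0 -0.01 0.035 0 0.7; 0 -0.01 0.035 0 0.7; 0 0 0.01 0 0.3; 0 0 0 0 0; 0 0 0 0 0; 0 0 0 0 0; 0 0 0 0 0"

```text
time: 13.6
tool_pos: [0.6324, -0.0377, 0.0221]
tool_rot: [-0.001, 0.695, 0.719, -0.0]
contact_force: [-2.4, 2.1, 5.6]
gripper_width: 0.274
```

```bash
python3 -c "
from h import *
goal(PSI,.0235,.1,.0221);s=manip.state();print(s['ft_torque'])"
```

```text
t 13.6 tcp [ 0.6324 -0.0377  0.0221] goal [ 0.6322 -0.0382] move(units) [-0.016 -0.01  -0.   ] turn -0.18 F [-2.4  2.1  5.6] w 0.274 tilt [-0.001  0.    -1.   ] q6 -0.21
[0.33806212 0.38194899 0.27497   ]
```

drive_tool:
  commands: "0 0 0.03 0 0.5; 0 0 0 0 0; 0 0 0.03 0 0.5; 0 0 0 0 0; 0 0 0 0 0; 0 0 0 0 0; 0 0 0 0 0; 0 0 0 0 0"

```text
time: 14.6
tool_pos: [0.6337, -0.0378, 0.0221]
tool_rot: [-0.001, 0.701, 0.713, -0.001]
contact_force: [-4.1, 1.7, 7.8]
gripper_width: 0.272
```

```bash
python3 -c "
from h import *
goal(PSI,.0235,.1,.0221);s=manip.state();print(s['ft_torque'])"
```

```text
t 14.6 tcp [ 0.6337 -0.0378  0.0221] goal [ 0.6322 -0.0382] move(units) [-0.012 -0.052  0.001] turn -1.13 F [-4.1  1.7  7.8] w 0.272 tilt [-0.003 -0.    -1.   ] q6 -0.19
[0.21899211 0.65208178 0.53117437]
```

drive_tool:
  commands: "0 0 0.03 0 0.5; 0 0 0 0 0; 0 0 0.03 0 0.5; 0 0 0 0 0; 0 0 0 0 0; 0 0 0 0 0; 0 0 0 0 0; 0 0 0 0 0"

```text
time: 15.6
tool_pos: [0.6336, -0.0379, 0.0221]
tool_rot: [-0.002, 0.706, 0.708, -0.003]
contact_force: [-11.0, 1.8, 13.6]
gripper_width: 0.275
```

```bash
python3 -c "
from h import *
goal(PSI,.0235,.1,.0221);s=manip.state();print(s['ft_torque'])
w=cv2.cvtColor(manip.grab_frame('wrist'),cv2.COLOR_RGB2BGR);cv2.imwrite('pics/w7.png',w)
a=cv2.cvtColor(cv2.imread('pics/w6.png'),6);b=cv2.cvtColor(w,6)
for r in (96,104,112,118):
  print(r,'w6',a[r,216:316:3],'\n   w7',b[r,216:316:3])"
```

```text
t 15.6 tcp [ 0.6336 -0.0379  0.0221] goal [ 0.6322 -0.0382] move(units) [-0.012 -0.049  0.   ] turn -1.95 F [-11.    1.8  13.6] w 0.275 tilt [-0.008 -0.001 -1.   ] q6 -0.18
[0.16482736 1.65236705 1.3309371 ]
96 w6 [164 168 166 171 170 169 166 169 172 174 173 165 164 168 170 165 171 171
 172 170 169 169 171 170 169 175 153  95  49  27  30  36  66  77] 
   w7 [170 170 169 168 166 166 170 172 172 170 164 167 170 167 168 170 173 172
 170 169 169 115  49  79  78  80  81  83  79  79  77  80  77  79]
104 w6 [123 147 155 154 160 166 164 166 169 172 170 166 164 168 169 166 168 170
 173 172 168 168 171 168 172 175 134  96  36  28  27  44  74  79] 
   w7 [169 168 170 167 162 165 170 171 171 168 163 167 169 166 169 168 172 171
 169 166 170 118  53  78  79  81  80  79  80  78  79  78  75  76]
112 w6 [ 96  95  98  94  95  97  99  97 110 128 126 122 121 145 154 164 170 169
 170 169 169 166 170 168 173 175 118  89  30  29  28  58  75  77] 
   w7 [ 98 102 101 100 101 118 125 128 125 126 119 158 169 167 164 170 171 170
 169 167 169 163  62  79  78  79  82  79  79  79  72  88 164 166]
118 w6 [ 95  97  98  95  93  92  92  90  94  94  93  91  90  92  95 122 124 137
 156 154 151 153 167 146 130 139 101  83  25  28  31  63  77  78] 
   w7 [101  94  94  90  90  90  91  94  94  92  88  97 100  99  99  99 102 101
 100 152 169 163  62  79  79  79  80  78  79  76  67 129 171 169]
```

The tube's edge now meets the block in the image. Force is -11 N in x and the TCP has stopped moving, so this is contact. I'll ease the preload slightly, release, and rise.

drive_tool:
  commands: "0 0 -0.015 0 -0.5; 0 0 0 0 0; 25 0 0 0 0; 30 0 0 0 0; 35 0 0 0 0; 45 0 0 0 0; 50 0 0 0 0; 50 0 0 0 0"

```text
time: 16.65
tool_pos: [0.6362, -0.038, 0.0216]
tool_rot: [-0.0, 0.705, 0.709, -0.0]
contact_force: [0.6, 0.3, 0.1]
gripper_width: 0.584
```

drive_tool:
  commands: "50 0 0 0 0; 50 0 0 -0.3 0; 50 0 0 -0.6 0; 50 0 0 -0.9 0; 50 0 0 -0.9 0; 50 0 0 -0.9 0; 50 0 0 -0.9 0; 50 0 0 0 0"

```text
time: 17.65
tool_pos: [0.6386, -0.0384, 0.1616]
tool_rot: [0.003, 0.705, 0.709, 0.002]
contact_force: [-0.4, -0.3, -0.1]
gripper_width: 0.585
```

drive_tool:
  commands: "50 -1 -1 0 0; 50 -1 -1 0 0; 50 -1 -1 0 0; 50 0 -1 0 0; 50 0 -1 0 0; 50 0 -1 0 0; 50 0 0 0 0; 50 0 0 0 0"

```text
time: 18.65
tool_pos: [0.4568, -0.1289, 0.1564]
tool_rot: [-0.0, 0.705, 0.709, 0.0]
contact_force: [0.3, 0.0, -0.1]
gripper_width: 0.585
```

```bash
python3 - <<'E'
from h import *
s=manip.state();print(s["time"],s["tool_pos"],s["contact_force"])
g=lambda n:cv2.cvtColor(manip.grab_frame(n),cv2.COLOR_RGB2BGR)
np.set_printoptions(precision=4,suppress=True)
a,b,w=g("scene"),g("side"),g("wrist")
for n,i in zip(("scene9","side9","w9"),(a,b,w)):cv2.imwrite(f"pics/{n}.png",i)
A=cv2.resize(a[175:270,135:255],(400,317),interpolation=cv2.INTER_CUBIC);B=cv2.resize(b[125:220,145:265],(400,317),interpolation=cv2.INTER_CUBIC)
W=cv2.resize(w,(373,280));out=np.zeros((597,800,3),np.uint8);out[:317]=np.hstack([A,B]);out[317:,:373]=W
cv2.imwrite("pics/c9.png",out)
E
```

```text
18.65 [ 0.45677687 -0.12889039  0.15642537] [ 0.28299227  0.03527779 -0.09971689]
```

View pics/c9.png

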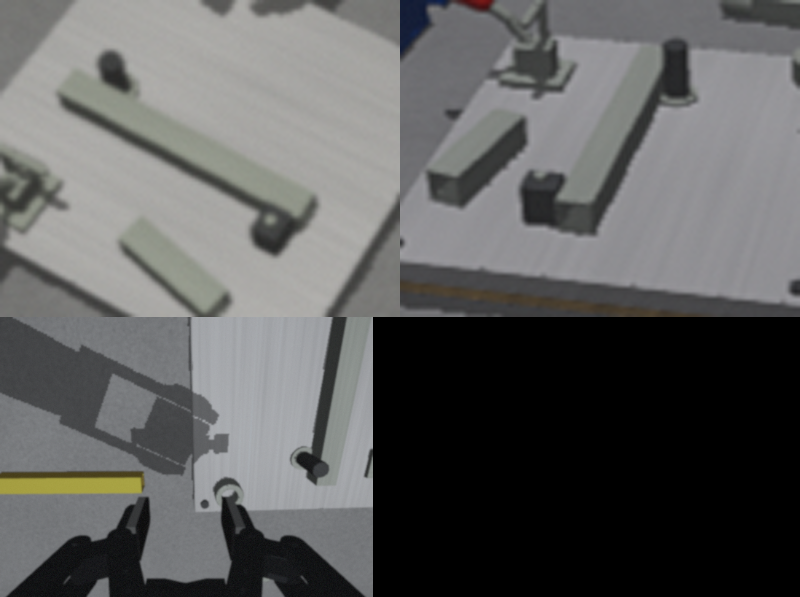

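The tube lies flat, with its free end against the block in both views (about (275,205) on the left and (560,190) on the right). Its heel is beside the post at (110,85), and the offcut is where it was. A quick numeric check:

```bash
python3 - <<'E'
from h import *
np.set_printoptions(precision=4,suppress=True)
for n,o,p in(("scene",(135,175),[(75,70),(60,94),(315,197),(302,219)]),("side",(145,125),[(263,48),(241,46),(197,207),(157,204)])):
    t=world(n,p,.063,10/3,o)[:,:2];e0=t[:2].mean(0);e1=t[2:].mean(0);d=e1-e0
    c=(e0+e1)/2-POST;y=np.array([np.cos(PSI),np.sin(PSI)]);x=np.array([y[1],-y[0]])
    print(n,"centre in post frame mm",1e3*c@x,1e3*c@y,"L",np.linalg.norm(d),"ang err deg",np.degrees(np.arctan2(d[1],d[0])-PSI))
# offcut shift / start-vs-now difference away from arm and tube
a=cv2.imread("pics/scene0.png",0)[235:275,165:207];b=cv2.imread("pics/scene9.png",0)[235:275,165:207]
print("offcut shift px",cv2.phaseCorrelate(a.astype(float),b.astype(float)))
E
```

```text
scene centre in post frame mm 27.413762202892144 82.93470826400588 L 0.21858486173739644 ang err deg -0.49519383474369505
side centre in post frame mm 22.993906254302846 82.05995862612393 L 0.2216389682683455 ang err deg 1.2629054921115737
offcut shift px ((0.46299240496530203, 0.032216163349723104), 1.0345520159467942)
```

The two cameras differ by about 4 mm across the line, so I'll measure the heel gap more finely from the wrist picture, numerically.

```bash
python3 - <<'E'
from h import *
np.set_printoptions(precision=4,suppress=True,linewidth=200)
g=cv2.imread("pics/w9.png",0).astype(int);c=manip.camera_params("wrist")
pts=[];lo=[]
for r in range(5,165,4):
    row=g[r,420:500];d=np.diff(row)
    k=int(np.argmax(d)); pts.append((420+k+.5,r)); j=int(np.argmin(d[:k])) if k>0 else 0; lo.append((420+j+.5,r))
def line(p,z):
    w=world(c,p,z)[:,:2];v=cv2.fitLine(w.astype(np.float32),cv2.DIST_HUBER,0,.001,.001).ravel();v=v*np.sign(v[1]) if 0 else v
    u=v[:2]*np.sign(v[1]);return u,v[2:]
for n,p,z in(("top near edge",pts,.063),("bottom near edge",lo,.038)):
    u,q=line(p,z);nn=np.array([u[1],-u[0]]);print(n,"ang",np.arctan2(u[1],u[0]),"dist from POST mm",1e3*(q-POST)@nn)
    for y in (.0,.08,.175): print("  ",(q+u*((POST[1]+y-q[1])/u[1])))
print(pts[::8],lo[::8]);print(g[170:226:3,392:460:3])
E
```

```text
top near edge ang 1.5955209 dist from POST mm 10.335619477935152
   [ 0.6226 -0.139 ]
   [ 0.6207 -0.059 ]
   [0.6183 0.036 ]
bottom near edge ang 1.5957503 dist from POST mm 9.516061000167994
   [ 0.6218 -0.139 ]
   [ 0.6198 -0.059 ]
   [0.6175 0.036 ]
[(474.5, 5), (468.5, 37), (463.5, 69), (457.5, 101), (451.5, 133)] [(455.5, 5), (448.5, 37), (442.5, 69), (439.5, 101), (433.5, 133)]
[[170 168 169 169 169 168 166 164 166 168 167 168 138  48  49  48  47  52 129 144 141 145 143]
 [169 171 170 169 172 168 166 165 166 168 167 169 110  49  48  50  50  61 138 143 142 143 142]
 [169 170 170 169 169 166 165 156 150 154 166 168  97  49  49  50  49  75 140 143 143 142 141]
 [170 172 169 170 168 156 119 113 132 135 140 138  69  52  50  49  48  95 143 144 142 144 143]
 [171 171 166 168 148 109 138 142 140 142 141 142  94  48  49  50  49 111 141 139 144 142 142]
 [169 171 166 143 115 142 124  74  63  59  97 135  91  48  50  47  53 127 141 141 144 139 145]
 [171 172 156  96 140 112  50  29  28  30  26  46  49  48  46  47  55 135 142 143 144 144 142]
 [171 172 138 120 120  73  29  27  28  26  26  
[... 393 characters left out ...]
4  64  65  64  63  70 133 140 143]
 [170 168 167 169 148 147 146 135  70  25  25  30  26  55  68  66  65  62  63  63 130 139 144]
 [170 166 165 170 164 164 159 158 152 110  31  26  31  55  64  66  61  61  65  64 125 142 146]
 [169 166 167 170 162 167 166 167 165 159  70  32  28  62  63  65  64  65  64  75 137 140 145]
 [169 164 167 167 162 167 165 167 166 150  65  45  35  59  63  63  64  61  70 110 142 141 147]
 [169 167 168 166 164 166 164 166 165 144  58  48  47  41  60  68  68  88 128 140 141 142 148]
 [167 166 168 165 166 166 165 166 167 164  97  51  50  46  56 127 139 142 141 144 141 144 148]
 [169 165 170 166 166 167 162 163 168 170 162 115  56  50  68 140 141 144 141 143 140 146 147]]
```

```bash
python3 -c "
from h import *
print(world('wrist',[(440.5,205)],.083)); manip.job_done()"
```

```text
[[ 0.61212462 -0.13700534  0.083     ]]
the job is handed in; nothing more can be done
```

The tube now lies in line between the post and the stop block, with its far side against the block. I gripped it past its middle, swung it about 42° around the post until it met the block, let go, and withdrew. I handed the job in at about 19 s, and no verdict came back.

- **Against the block:** while I still held the tube, the force rose to about 11 N and the arm stopped moving. The wrist picture showed no gap.
- **At the post:** after release, the wrist picture put the tube's near side 9.5–10.3 mm from the post axis, where 10 mm means touching. Its angle was within about 0.7° of the line.
- **Flat and clear:** the last scene and side views show the tube flat on the plate and the gripper well away from it.
- **Offcut:** it looks unmoved. Comparing pictures gave a 0.5-pixel shift, which I put down to changed shadows.

**Disagreements:**
- **Missed first grasp:** the shut fingertips sat about 24 mm higher than the reported tool position, so the first grasp closed over the tube and moved nothing. I gripped lower the second time.
- **Centre position:** the scene and side cameras disagreed on the tube's final centre across the line, 27 against 23 mm where 23.5 was wanted. I relied on the closer wrist measurement instead.

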